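Close the waste tub and the disinfecting box

ROBOT

A 7-joint arm with a two-finger parallel gripper is mounted at the origin on the work surface. World frame = base frame: x ahead of the robot, y to its left, z up, the work surface at z = 0. Lengths are in m, angles in rad, forces in N, time in s.
With the tool pointing down it reaches from about 0.4 to 0.85 m from the base axis. Payload 4.4 kg.
Tool frame: the origin (TCP) lies at the very end of the fingers, on their centre line; the grasp point (between the pads) lies 19 mm behind it; z points along the fingers, x is the direction in which the jaws open and shut, and the axes are right-handed (so a half turn about z gives the same grasp; the last joint's range is limited). The gripper opens to 94 mm and grips with 3 to 60 N. Pads are 16 mm wide; open, the fingers measure 119 mm over their backs; the gripper's body (75 mm by 177 mm) begins 78 mm behind the grasp point.
Start: joints at [1.046, 0.628, 0.038, 1.517, -0.027, 0.996, -0.02], TCP at [0.288, -0.583, 0.205] pointing down, gripper open.
Joint ranges: [-3.06, 3.06], [-0.37, 2.12], [-1.25, 1.32], [0.18, 2.47], [-1.1, 4.24], [0.23, 1.98], [-2.94, 2.94]. Speed limits (rad/s): [2.57, 2.57, 3.14, 3.14, 3.14, 3.14, 3.14].

INTERFACE

Orientations are given as a rotation vector (axis times angle).
In Python, from plant import r gives the robot as it stands.
- The arm moves only by the tool step_arm, never from a script. Its argument "targets" is a list of rows, each a list of 7 numbers: the turn, a rotation vector about the tool's x, y, z in rad, then the shift along the tool's x, y, z in cm, then the finger opening in cm, from 0 to 9.4. In form: [[ax, ay, az, tx, ty, tz, gripper], ...]. A call has 1 to 12 rows; each row shifts and turns the commanded pose from where the row before left it, along the tool's axes as they then stand; what a row does not reach is not made up. A row lasts 1/8 s, in which the tool goes at most 62.5 mm and 10.7 degrees, less where a joint would pass 70% of its speed; a pose out of reach is approached as far as the arm can. A call with a gripper value outside its range is refused whole. The fingers move at their own pace and stop on an object; "grip_force" is the grip in N (left out, the last holds). Time passes only in rows, so rows that do not move let the fingers close. It gives the time, the measured TCP pose, the force and the opening at its end, in the units of the state.
- r.get_obs(): the state, without advancing time (a new reading comes with each control period).
- r.camera(name): name is "side" or "top" or "wrist"; returns (picture, depth): 480x640x3 uint8, blue, green, red; 480x640 float32, m along the optical axis (not along the pixel's ray), 0 where there is no reading.
- r.get_calibration(name): a dict with "K" (3x3 intrinsics, pixels), "position" and "attitude" of the camera in the world; the wrist camera has in their place "mount" (4x4, takes a point from camera to tool coordinates, whose origin is the TCP and whose axes are the tool frame's). Camera axes: x right, y up, looking along -z (the intrinsics and any distortion apply to the point x, -y, -z); pixel columns grow to the right and rows downward; lengths in m; the calibration is good to about 2 mm. A picture is of the moment at which its call begins: read the wrist's pose just before it. get_calibration takes no time and is no camera call.
- r.sign_off(): hands the job in, once; it reports no verdict.
Trained networks look in the newest picture that a camera, given by its name, has taken for a name from the list of things; names that differ only in an ending like _2 or _b are one class to them, and where a whole thing is asked for, a point or a joint stands for the part that bears it (a point fixed in the world has none). Each returns a list of dicts, best first, with "score" (0 to 1); they miss things now and then, are a little off and sometimes report something else, mostly with a low value. They report only what shows in the picture. A call takes as long as a camera call. They do not tell look-alikes from the thing itself.
- r.recognise(target, camera): "position" ([column, row] in pixels, amid what is visible of it).
- r.masks_of(target, camera): "region" (480x640 bool, what is visible of it) and "position" ([column, row] in pixels, amid what is visible of it).
The state is a dict: "t": time; "joint_positions": joint angles; "qd": joint speeds; "tau": joint torques, N m; "ee_pos": TCP position; "eef_rot": TCP orientation; "ft_force": force on the tool from outside, world axes, zero at the start; "ft_torque": the same for the moment, N m; "grip_width": opening from 0.0 (shut) to 1.0 (fully open).
Only numpy, scipy, OpenCV 4.12 (cv2) and the standard library are available. Lean on these libraries where they do the work, as an engineer would, in place of code of your own. Each camera call takes 0.05 s, during which the arm holds its last target. There are 200 camera calls.

TASK

Close up both waste containers on the laboratory bench: put the loose round lid on the open round tub and press it down until it is fully home, and press the oblong box's lid, which is standing proud, down until it is fully home too. Do not knock over the small dropper bottle standing between them, and let go of everything when done.

Things in the scene. Friction and masses are not known exactly. Their poses are not given: they have to be found in the camera images.
- tub: open round white plastic tub, fixed to the bench, 124 mm outside diameter at the mouth, 85 mm high, wall 4 mm; origin at the centre of its underside, z up. A black rubber sealing ring sits in its mouth. A lid fully home rests on the tub's rim with its origin 73 mm above the tub's origin
- tub_rim (a point): centre of the tub's mouth at rim height, 85 mm above the bench; axes as the tub
- tub_seal_top (a point): centre of the top of the rubber ring in the tub's mouth (114 mm outside, 96 mm inside diameter); it stands 10 mm above the rim at the start, so a lid merely laid on it is 10 mm proud. The ring slides down with the lid against a steady friction of about 7 N and stays down
- round_lid: loose round white lid, about 0.12 kg, lying right way up on the bench; origin at the centre of its underside, z up. From the bottom: a plug 88 mm in diameter, 12 mm high (lowest 5 mm tapers to 78 mm) that enters the rubber ring; a flange 128 mm in diameter, 6 mm thick, that lands on ring and rim; a round knob 36 mm in diameter, 26 mm high
- round_lid_knob (a point): centre of the top of the round lid's knob, 44 mm above the lid's origin
- box: oblong white plastic box, fixed to the bench, 140 mm (its x) by 100 mm (its y), 80 mm high; origin at the centre of its underside, z up. Its lid is already on but stands proud, a black rubber seal showing below it
- box_lid (a joint): how far the box's lid (146 x 106 mm, 8 mm thick, captive, it only slides up and down) has been pressed down, in m: 0 is 12 mm proud of the rim, 0.012 is fully home; it starts 8 to 12 mm proud. It moves against a steady friction of about 7 N and stays where it is left
- box_knob (a point): centre of the top of the round knob (36 mm diameter, 26 mm high) in the middle of the box's lid; 114 mm above the bench when the lid is fully home, up to 126 mm when proud
- dropper: small amber dropper bottle, 28 mm diameter, 70 mm high, standing among the containers; origin at the centre of its underside, z up
Things that resemble listed ones, but are neither listed nor needed, are in the scene too. Leave any red look-alike of the round_lid alone.

How it is judged:
At the end, for the whole second after the job is handed in: The round lid is at rest on the tub, right way up and level within 0.05 rad, centred within 10 mm and at most 2.5 mm above fully home; the box's lid is at most 2.5 mm above fully home (z of round_lid in the frame of tub between 0.068 and 0.0755 m and horizontal distance between round_lid and tub below 0.01 m and angle between round_lid's own z axis and vertical below 0.05 rad and linear speed of round_lid below 0.02 m/s and value of joint box_lid above 0.0095 m); the robot touches nothing.
It fails at once if the dropper bottle is knocked over (angle between dropper's own z axis and vertical above 0.6 rad).
It also fails if it takes over 53 s, if anything falls off the work surface, if the arm or the gripper's body presses on something with over 40 N, if the wrist force passes 120 N, or if a joint passes its speed limit or range.

## Working session

There is one attempt and no reset: what is moved stays moved. The work goes in short steps, Python scripts to look and compute and a tool call to move; the robot and the scene stay as the last step left them, time stands still between calls to the robot, and variables do not carry over. Pictures are saved under pics/ and viewed, about 8 in all and at most 12, crops included, and the job is handed in when it is done.

Besides the shell and the picture viewer there is one more tool, called after "Emit:" as a command line: name --pt "numbers of a row" for each row, then --argument value for the rest. step_arm: Moves the arm, as the interface text tells. Its arguments: {"type":"object","properties":{"targets":{"type":"array"},"grip_force":{"type":"number"}},"required":["targets"]}

```bash
mkdir -p pics; ls
cat > h.py <<'E'
import numpy as np, cv2
from scipy.spatial.transform import Rotation as R
from plant import r
def att(a):
    a=np.array(a,float)
    if a.shape==(3,3): return a
    return R.from_rotvec(a).as_matrix() if a.size==3 else R.from_quat(a).as_matrix()
def cam2world(name,obs=None):
    c=r.get_calibration(name)
    T=np.eye(4)
    if 'mount' in c:
        T[:3,:3]=att(obs['eef_rot']);T[:3,3]=obs['ee_pos'];return np.array(c['K']),T@np.array(c['mount'])
    T[:3,:3]=att(c['attitude']);T[:3,3]=c['position'];return np.array(c['K']),T
def cloud(name,depth,obs=None):
    K,T=cam2world(name,obs)
    v,u=np.mgrid[:480,:640]
    P=np.stack([(u-K[0,2])/K[0,0]*depth,-(v-K[1,2])/K[1,1]*depth,-depth],-1)
    W=P@T[:3,:3].T+T[:3,3]; W[depth<=0]=np.nan
    return W
E
python3 - <<'E'
from h import *
for n in ("top","side"):
    print(n,r.get_calibration(n))
    p,d=r.camera(n); cv2.imwrite(f"pics/{n}0.png",p); W=cloud(n,d)
    for t in ("tub","round_lid","round_lid_knob","box","box_lid","box_knob","dropper"):
        for m in r.masks_of(t,n)[:4]:
            g=W[m["region"]]; g=g[~np.isnan(g[:,0])]
            if len(g)==0: continue
            z=np.percentile(g[:,2],98); tp=g[g[:,2]>z-.006]
            print(n,t,round(m["score"],2),np.round(m["position"]),len(g),"med",np.round(np.median(g,0),3),"top",np.round((tp.min(0)+tp.max(0))/2,3),np.round(np.ptp(tp,axis=0),3))
o=r.get_obs();print({k:np.round(v,3) for k,v in o.items()})
E
```

```text
pics
top {'K': array([[622.51824197,   0.        , 325.4079745 ],
       [  0.        , 622.51824197, 234.47694625],
       [  0.        ,   0.        ,   1.        ]]), 'position': array([0.3924878 , 0.02235286, 1.21748635]), 'attitude': array([ 0.07007264, -0.05574126, -1.56558064])}
top tub 0.74 [479. 210.] 3930 med [ 0.531 -0.25   0.069] top [ 0.533 -0.252  0.097] [0.112 0.114 0.01 ]
top round_lid 0.97 [201. 195.] 3213 med [0.565 0.274 0.018] top [0.566 0.275 0.044] [0.033 0.034 0.01 ]
top round_lid 0.66 [163. 286.] 3436 med [0.392 0.346 0.018] top [0.393 0.347 0.044] [0.032 0.038 0.01 ]
top round_lid_knob 0.91 [160. 284.] 3475 med [0.394 0.345 0.018] top [0.393 0.347 0.044] [0.032 0.038 0.01 ]
top round_lid_knob 0.84 [201. 193.] 3359 med [0.565 0.273 0.018] top [0.566 0.275 0.044] [0.033 0.034 0.01 ]
top round_lid_knob 0.47 [343. 242.] 4762 med [0.464 0.005 0.096] top [0.466 0.005 0.122] [0.035 0.035 0.01 ]
top box 0.97 [338. 242.] 4744 med [0.465 0.005 0.096] top [0.466 0.005 0.122] [0.035 0.035 0.01 ]
top box_lid 0.63 [341. 244.] 4682 med [0.464 0.005 0.096] top [0.466 0.005 0
[... 1557 characters left out ...]
_knob 0.89 [351. 246.] 3472 med [0.455 0.018 0.096] top [0.464 0.007 0.12 ] [0.034 0.036 0.007]
side dropper 0.77 [297. 313.] 522 med [0.493 0.138 0.038] top [0.498 0.131 0.068] [0.015 0.015 0.007]
{'t': np.float64(0.8), 'joint_positions': array([ 1.046,  0.628,  0.039,  1.517, -0.027,  0.996, -0.02 ]), 'qd': array([ 0.002, -0.001,  0.002,  0.002,  0.   ,  0.   ,  0.001]), 'tau': array([ 1.0000e-03, -5.4953e+01,  1.1430e+00, -1.8693e+01, -5.2000e-02,
        1.6000e-02,  0.0000e+00]), 'ee_pos': array([ 0.288, -0.583,  0.206]), 'eef_rot': array([ 2.668, -1.658,  0.   ]), 'ft_force': array([ 0.509, -0.136,  0.59 ]), 'ft_torque': array([ 0.033,  0.052, -0.004]), 'grip_width': np.float64(1.003)}
```

View top.

View pics/top0.png

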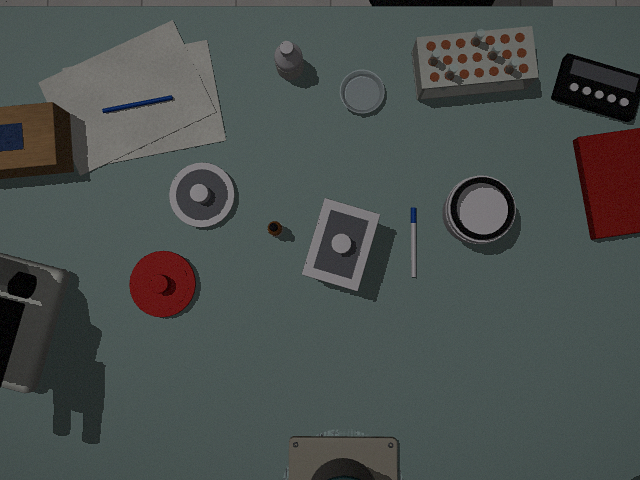

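Run:
```python
from h import *
p=cv2.imread("pics/top0.png")
cv2.imwrite("pics/crop0.png",cv2.resize(p[140:340,100:300],None,fx=3,fy=3))
o=r.get_obs();M=att(o['eef_rot']);print(np.round(M,3))
```

```text
[[ 0.443 -0.897  0.   ]
 [-0.897 -0.443 -0.   ]
 [ 0.     0.    -1.   ]]
```

View pics/crop0.png

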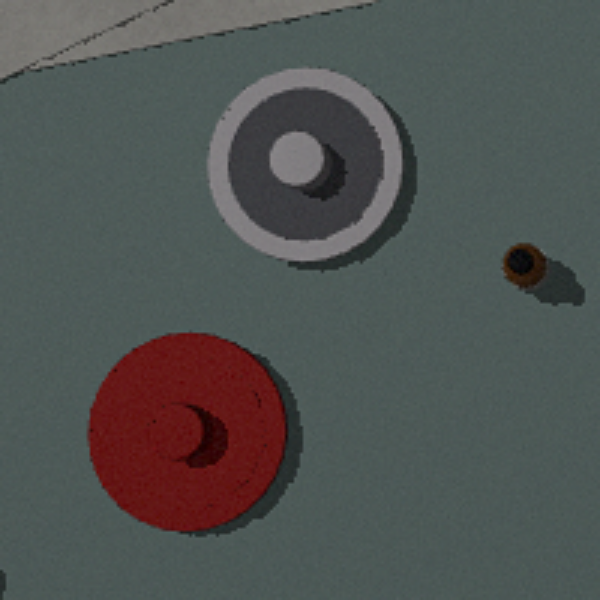

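White lid at (201,195) in the top picture, white tub at (479,210), box at (341,243), dropper at (274,230). The candidates for round_lid are white (201,195) and red (163,285). The white one fits the description; the red one is the look-alike to leave alone. I'll press the box first with the fingers shut, since it's on the way.

Emit:
step_arm --pt "0 0 0 -3.74 -3.5 0 0" --pt "0 0 0 -3.74 -3.5 0 0" --pt "0 0 0 -3.74 -3.5 0 0" --pt "0 0 0 -3.74 -3.5 0 0" --pt "0 0 0 -3.74 -3.5 0 0" --pt "0 0 0 -3.74 -3.5 0 0" --pt "0 0 0 -3.74 -3.5 0 0" --pt "0 0 0 -3.74 -3.5 0 0" --pt "0 0 0 -3.74 -3.5 0 0" --pt "0 0 0 -3.74 -3.5 0 0" --pt "0 0 0 -3.74 -3.5 0 0" --pt "0 0 0 -3.74 -3.5 0 0" --grip_force 20

```text
t: 2.3
ee_pos: [0.4663, 0.0072, 0.2058]
eef_rot: [-2.668, 1.658, -0.001]
ft_force: [0.1, 0.1, 0.1]
grip_width: 0.006
```

Emit:
step_arm --pt "0 0 0 0 0 3.5 0" --pt "0 0 0 0 0 3.5 0" --pt "0 0 0 0 0 0.6 0" --pt "0 0 0 0 0 0.4 0" --pt "0 0 0 0 0 0.4 0" --pt "0 0 0 0 0 0.4 0" --pt "0 0 0 0 0 0.3 0" --pt "0 0 0 0 0 0.2 0" --pt "0 0 0 0 0 0 0"

```text
t: 3.42
ee_pos: [0.4668, 0.0054, 0.1142]
eef_rot: [-2.667, 1.658, -0.004]
ft_force: [-1.2, -0.3, 11.4]
grip_width: 0.003
```

Emit:
step_arm --pt "0 0 0 0 0 0.2 0" --pt "0 0 0 0 0 0.2 0" --pt "0 0 0 0 0 0 0"

```text
t: 3.8
ee_pos: [0.4669, 0.0055, 0.1137]
eef_rot: [-2.666, 1.658, -0.006]
ft_force: [-10.8, -0.8, 51.6]
grip_width: 0.006
```

The box lid has hit its stop: the force jumped to 52 N at 0.1137. Backing off and going above the white lid.

Emit:
step_arm --pt "0 0 0 0 0 -4.5 0" --pt "0 0 0 0 0 -5.0 9.4" --pt "0 0 0 -3.94 -4.18 0 9.4" --pt "0 0 0 -3.94 -4.18 0 9.4" --pt "0 0 0 -3.94 -4.18 0 9.4" --pt "0 0 0 -3.94 -4.18 0 9.4" --pt "0 0 0 -3.94 -4.18 0 9.4" --pt "0 0 0 0 0 0 9.4" --pt "0 0 0 0 0 0 9.4"

```text
t: 4.92
ee_pos: [0.5657, 0.2738, 0.2036]
eef_rot: [2.667, -1.658, 0.001]
ft_force: [-0.8, -0.9, 0.3]
grip_width: 0.819
```

```bash
cat > look.py <<'E'
from h import *
import sys
o=r.get_obs(); p,d=r.camera("wrist"); cv2.imwrite(f"pics/{sys.argv[1]}.png",p); W=cloud("wrist",d,o)
M=att(o['eef_rot'])
print("ee",np.round(o['ee_pos'],4),"f",np.round(o['ft_force'],1))
for t in sys.argv[2:]:
    for m in r.masks_of(t,"wrist")[:3]:
        g=W[m["region"]]; g=g[~np.isnan(g[:,0])]
        if len(g)<20: continue
        z=np.percentile(g[:,2],98); tp=g[g[:,2]>z-.006]; c=(np.percentile(tp,1,axis=0)+np.percentile(tp,99,axis=0))/2
        print(t,round(m["score"],2),np.round(m["position"]),"top",np.round(c,4),np.round(np.ptp(tp,axis=0),3),"z",round(z,4),"tool cm",np.round(100*M.T@(c-o['ee_pos']),2))
E
python3 look.py w1 round_lid dropper
```

```text
ee [0.5657 0.2738 0.2036] f [-0.8 -0.9  0.3]
round_lid 0.81 [148. 316.] top [0.4626 0.3448 0.136 ] [0.197 0.061 0.268] z 0.0435 tool cm [-10.94   6.09   6.75]
round_lid 0.7 [310. 215.] top [0.5663 0.2773 0.043 ] [0.035 0.035 0.008] z 0.0444 tool cm [-0.31 -0.22 16.06]
dropper 0.85 [408. 352.] top [0.4965 0.1369 0.0678] [0.007 0.006 0.007] z 0.0703 tool cm [ 9.19 12.25 13.59]
```

View pics/w1.png

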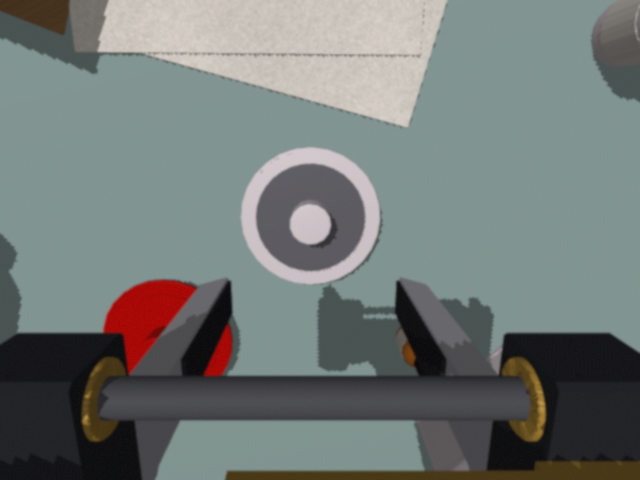

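The white lid's knob is at (310,222), straight below the tool. The red one is off to the left at (165,330). Descending to grip.

Emit:
step_arm --pt "0 0 0 -0.2 -0.15 5 9.4" --pt "0 0 0 0 0 5 9.4" --pt "0 0 0 0 0 5 9.4" --pt "0 0 0 0 0 2.5 9.4" --pt "0 0 0 0 0 0.6 9.4" --pt "0 0 0 0 0 0 3" --pt "0 0 0 0 0 0 3" --pt "0 0 0 0 0 0 3" --pt "0 0 0 0 0 0 3" --pt "0 0 0 0 0 0 3" --pt "0 0 0 0 0 0 3" --pt "0 0 0 0 0 0 3" --grip_force 30

```text
t: 6.58
ee_pos: [0.5663, 0.2773, 0.0225]
eef_rot: [2.668, -1.658, -0.0]
ft_force: [-0.1, -0.0, 0.4]
grip_width: 0.377
```

Emit:
step_arm --pt "0 0 0 0 0 -3 3" --pt "0 0 0 0 0 -5 3" --pt "0 0 0 0 0 -6 3" --pt "0 0 0 0 0 -6 3" --pt "0 0 0 0 0 0 3"

```text
t: 7.2
ee_pos: [0.5693, 0.2788, 0.2278]
eef_rot: [-2.66, 1.654, -0.008]
ft_force: [0.2, -0.0, -1.9]
grip_width: 0.376
```

Emit:
step_arm --pt "0 0 0 3.8 2.21 0 3" --pt "0 0 0 3.8 2.21 0 3" --pt "0 0 0 3.8 2.21 0 3" --pt "0 0 0 3.8 2.21 0 3" --pt "0 0 0 3.8 2.21 0 3" --pt "0 0 0 3.8 2.21 0 3" --pt "0 0 0 3.8 2.21 0 3" --pt "0 0 0 3.8 2.21 0 3" --pt "0 0 0 3.8 2.21 0 3" --pt "0 0 0 3.8 2.21 0 3" --pt "0 0 0 3.8 2.21 0 3" --pt "0 0 0 3.8 2.21 0 3"

```text
t: 8.7
ee_pos: [0.5293, -0.25, 0.2209]
eef_rot: [2.668, -1.658, -0.004]
ft_force: [1.3, 0.5, -1.0]
grip_width: 0.377
```

Emit:
step_arm --pt "0 0 0 0 0 0 3" --pt "0 0 0 0 0 0 3"

```text
t: 8.95
ee_pos: [0.5298, -0.248, 0.2212]
eef_rot: [-2.668, 1.658, 0.004]
ft_force: [0.5, 0.1, -1.5]
grip_width: 0.379
```

```bash
python3 look.py w2 tub round_lid
python3 - <<'E'
from h import *
from scipy.optimize import least_squares
def circ(P):
    f=lambda q:np.hypot(P[:,0]-q[0],P[:,1]-q[1])-q[2]
    s=least_squares(f,[*np.median(P[:,:2],0),.05],loss='soft_l1',f_scale=.002);return np.round(s.x,4)
out=[]
for n in("top","side"):
    p,d=r.camera(n);W=cloud(n,d);out.append(p)
    q=W.reshape(-1,3);q=q[~np.isnan(q[:,0])];q=q[np.hypot(q[:,0]-.532,q[:,1]+.252)<.09]
    a=q[(q[:,2]>.085)&(q[:,2]<.105)];print(n,"ring",len(a),circ(a),np.ptp(a[:,:2],axis=0))
    b=q[(q[:,2]>.20)&(q[:,2]<.225)]
    if len(b)>50: print(n,"lid",len(b),np.round((b.min(0)+b.max(0))/2,4),np.ptp(b,axis=0),circ(b))
cv2.imwrite("pics/s2.png",np.hstack([cv2.resize(out[0][120:300,400:580],(400,400)),cv2.resize(out[1][50:290,240:480],(400,400))]))
E
```

```text
ee [ 0.5298 -0.248   0.2212] f [ 0.5  0.1 -1.5]
tub 0.74 [326. 156.] top [ 0.5813 -0.2318  0.0863] [0.027 0.063 0.134] z 0.0861 tool cm [ 0.87 -5.35 13.48]
round_lid 0.77 [314. 257.] top [ 0.53   -0.2473  0.2411] [0.047 0.055 0.094] z 0.2431 tool cm [-0.06 -0.04 -1.99]
top ring 471 [ 0.5348 -0.2565  0.0584] [0.11192018 0.08615789]
top lid 1506 [ 0.5304 -0.247   0.2174] [0.1270455  0.12602101 0.01211857] [ 0.5296 -0.2444  0.055 ]
side ring 709 [ 0.5297 -0.2488  0.0524] [0.11812516 0.11863509]
side lid 1276 [ 0.5289 -0.2468  0.2125] [0.12610365 0.12837539 0.02457124] [ 0.5284 -0.2459  0.0487]
```

View pics/s2.png

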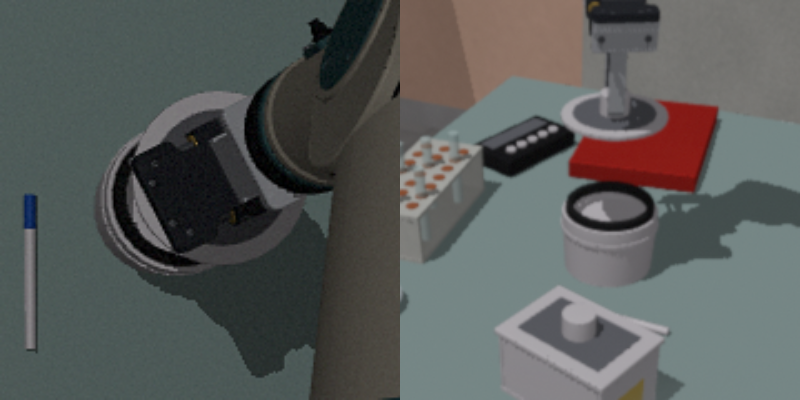

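The lid is held level above the tub (side view, right half), the ring is clear below it, and the box lid looks seated. Moving 3.5 mm to line up, then lowering.

Emit:
step_arm --pt "0 0 0 0.35 0.05 3 3" --pt "0 0 0 0 0 3.5 3" --pt "0 0 0 0 0 3 3" --pt "0 0 0 0 0 0.7 3" --pt "0 0 0 0 0 0.3 3" --pt "0 0 0 0 0 0.3 3" --pt "0 0 0 0 0 0.3 3" --pt "0 0 0 0 0 0 3" --grip_force 40

```text
t: 10.2
ee_pos: [0.5317, -0.2524, 0.1118]
eef_rot: [-2.668, 1.658, -0.001]
ft_force: [0.8, 0.8, -0.6]
grip_width: 0.372
```

Emit:
step_arm --pt "0 0 0 0 0 0.3 3" --pt "0 0 0 0 0 0.3 3" --pt "0 0 0 0 0 0.2 3" --pt "0 0 0 0 0 0.1 3" --pt "0 0 0 0 0 0 3"

```text
t: 10.82
ee_pos: [0.5317, -0.2524, 0.1031]
eef_rot: [-2.668, 1.658, -0.001]
ft_force: [-0.9, 1.3, 4.8]
grip_width: 0.379
```

Emit:
step_arm --pt "0 0 0 0 0 0.2 3" --pt "0 0 0 0 0 0.2 3" --pt "0 0 0 0 0 0.2 3" --pt "0 0 0 0 0 0.2 3" --pt "0 0 0 0 0 0 3"

```text
t: 11.45
ee_pos: [0.5317, -0.2525, 0.0955]
eef_rot: [-2.668, 1.658, -0.001]
ft_force: [-3.1, 1.3, 8.5]
grip_width: 0.372
```

Emit:
step_arm --pt "0 0 0 0 0 0 6" --pt "0 0 0 0 0 0 6" --pt "0 0 0 0 0 0 6" --pt "0 0 0 0 0 -2.0 6" --pt "0 0 0 0 0 -2.5 6" --pt "0 0 0 0 0 0 0" --pt "0 0 0 0 0 0 0" --pt "0 0 0 0 0 0 0" --pt "0 0 0 0 0 0 0" --pt "0 0 0 0 0 0 0" --grip_force 20

```text
t: 12.7
ee_pos: [0.5314, -0.2523, 0.1391]
eef_rot: [2.668, -1.658, -0.001]
ft_force: [-0.3, -0.5, -0.1]
grip_width: 0.143
```

Emit:
step_arm --pt "0 0 0 0 0 1.2 0" --pt "0 0 0 0 0 0.4 0" --pt "0 0 0 0 0 0.3 0" --pt "0 0 0 0 0 0.3 0" --pt "0 0 0 0 0 0.2 0" --pt "0 0 0 0 0 0 0"

```text
t: 13.45
ee_pos: [0.5317, -0.2525, 0.1173]
eef_rot: [-2.668, 1.658, -0.001]
ft_force: [-3.4, 0.8, 11.9]
grip_width: 0.003
```

Emit:
step_arm --pt "0 0 0 0 0 0.2 0" --pt "0 0 0 0 0 0.2 0" --pt "0 0 0 0 0 0 0"

```text
t: 13.82
ee_pos: [0.5317, -0.2525, 0.117]
eef_rot: [-2.668, 1.658, -0.003]
ft_force: [-9.7, 4.2, 39.1]
grip_width: 0.005
```

Seated: the force is 39 N with the knob top at 0.117. Retreating to check.

Emit:
step_arm --pt "0 0 0 0 0 -4 0" --pt "0 0 0 0 0 -5 0" --pt "0 0 0 3 3 -3 0" --pt "0 0 0 5 3 0 0" --pt "0 0 0 5 3 0 0" --pt "0 0 0 5 3 0 0" --pt "0 0 0 5 3 0 0" --pt "0 0 0 0 0 0 0"

```text
t: 14.82
ee_pos: [0.4951, -0.531, 0.2302]
eef_rot: [2.658, -1.666, -0.001]
ft_force: [-0.2, 0.5, -1.1]
grip_width: 0.004
```

Run:
```python
from h import *
out=[]
for n in("top","side"):
    p,d=r.camera(n);W=cloud(n,d);out.append(p)
    q=W.reshape(-1,3);q=q[~np.isnan(q[:,0])]
    for nm,c,fl in(("lid",(.5317,-.2525),.091),("box",(.466,.005),.088)):
        s=q[np.hypot(q[:,0]-c[0],q[:,1]-c[1])<.075]
        k=s[(s[:,2]>.108)&(s[:,2]<.14)];f=s[abs(s[:,2]-fl)<.005]
        A=np.c_[f[:,:2]-c,np.ones(len(f))];pl=np.linalg.lstsq(A,f[:,2],rcond=None)[0]
        print(n,nm,"knob top z",np.round(np.percentile(k[:,2],[50,98]),4),"xy",np.round((k.min(0)+k.max(0))/2,4),"flange slope,z",np.round(pl,4),"ctr",np.round((f.min(0)+f.max(0))/2,4),np.ptp(f,axis=0))
    print("dropper",[(round(m["score"],2),m["position"]) for m in r.recognise("dropper",n)[:1]])
print(r.get_obs()['ft_force'],r.get_obs()['ee_pos'])
cv2.imwrite("pics/end.png",np.hstack([cv2.resize(out[0][130:310,240:560],(400,225)),cv2.resize(out[1][100:325,200:600],(400,225))]))
```

```text
top lid knob top z [0.1164 0.1209] xy [ 0.5315 -0.2532  0.1157] flange slope,z [ 0.0017 -0.0008  0.0912] ctr [ 0.5319 -0.2538  0.091 ] [0.12688979 0.12863463 0.00998831]
top box knob top z [0.1135 0.118 ] xy [0.4653 0.0057 0.1138] flange slope,z [-0.0008 -0.0008  0.0879] ctr [0.4656 0.0053 0.088 ] [0.14792932 0.12908954 0.00994921]
dropper [(0.49, [272.9, 229.2])]
side lid knob top z [0.1158 0.1184] xy [ 0.5292 -0.2524  0.1138] flange slope,z [ 0.0002 -0.0067  0.091 ] ctr [ 0.5297 -0.2511  0.0908] [0.12785328 0.13169028 0.00948827]
side box knob top z [0.1132 0.1154] xy [0.4638 0.0064 0.1119] flange slope,z [-0.0022 -0.0057  0.0878] ctr [0.466  0.0055 0.0878] [0.14916212 0.12964462 0.00955311]
dropper [(0.58, [295.5, 315.2])]
[-0.12327764  0.20118105  0.43043795] [ 0.5000944  -0.52300286  0.23152416]
```

View pics/end.png

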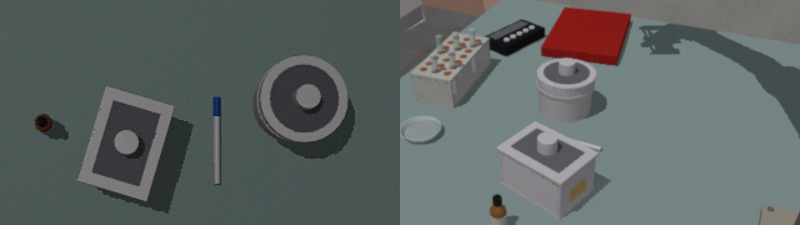

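Both lids are level and seated: flange tops at 0.091 and 0.088 m, which are the fully home values. The dropper is upright and the arm is clear.

```bash
python3 -c "
from plant import r
print(r.sign_off())"
```

```text
the job is handed in; nothing more can be done
None
```

Both containers are closed and the job is handed in after about 15 s of robot time; no verdict was reported.

- **Box lid:** I pressed it down with shut fingers until it hit its stop, at 52 N with the knob top at 114 mm. The last camera check put the lid's top surface at 88 mm, which is fully home.
- **Round lid:** I gripped the white lid by its knob, lowered it into the tub's ring and pushed it down. After letting go, I pressed the knob again with shut fingers, reaching 39 N with the knob top at 117 mm. The last check put the flange top at 91 mm, which is fully home. It sits within about 2 mm of centre, with slopes under 0.01 rad.
- **Everything else:** The dropper bottle is still standing and the red look-alike was not touched. The gripper is empty and well clear, with wrist force near zero.

No check failed. The top and side cameras disagreed by about 2 mm in x, which is within their calibration.

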